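# Tumble the regulator casting over the step, port up

### The job

On the raised step of the tipping fixture, find the tall block-shaped regulator casting with the single round boss on top. Push it over the step's front edge so that it tumbles a quarter turn and comes to rest flat on the lower rubber pad, with the port that now faces the robot facing up. Do not lift it off the step, and leave the two other parts standing where they are.

Things in the scene. Friction and masses are not known exactly. Their poses are not given: they have to be found in the camera images.
- casting_center (a point): Centre of the loose grey casting: block 42 (x) x 60 (y) x 52 mm high, 0.35 kg, round boss 30 mm across, 7 high, on top. +x faces the step edge (within 9 deg), brass-ringed port on -x face, centre 37-55 mm behind the edge, 100 mm from neighbours'. Pushed slowly, within 10 mm of the step top, it slides; centre past the edge, it tips and rolls onto its +x face by itself. High pushes may topple it early.
- step_edge (a point): Middle of the top front edge of the fixed fixture's aluminium step. x: horizontal, over the edge (tumbling direction, away from robot), y along the edge, z up. Step top: flat, 330 mm along y, 125 mm deep behind the edge, 38 mm above the bench. In front, 30 mm below the edge, a flat rubber pad, x = 3 to 122 mm, 318 mm along y, closed at 125 mm by a lip 8 mm above the pad.
- low_block: Bystander on the step, to be left alone: a loose grey block of the same footprint (42 x 60 mm) but only 28 mm high, with two small steel studs (18 mm across, 6 mm high) on top. Origin at the centre of its underside, z up.
- bonnet: Bystander on the step, to be left alone: a loose round grey bell-shaped bonnet, 54 mm across its foot and 54 mm high. Origin at the centre of its underside, z up.
Mind the look-alikes: they are no part of the job. Leave any green look-alike of the part that bears casting_center alone.

How it is judged:
At the end, for the whole second after the job is handed in: The casting lies at rest on the rubber pad (its centre 15 to 115 mm in front of the step's edge, within 150 mm of the step's middle along the edge, and 9 mm below the edge's height, give or take 10 mm), flat on its former leading face, with the ported face up within 11 degrees (angle between casting_center's own x axis and vertical above 2.95 rad and x of casting_center in the frame of step_edge between 0.015 and 0.115 m and y of casting_center in the frame of step_edge between -0.15 and 0.15 m and z of casting_center in the frame of step_edge between -0.019 and 0.001 m); the robot touches nothing.
It fails at once if the casting is lifted more than 30 mm off the step (z of casting_center in the frame of step_edge above 0.056 m).
It fails at once if the low block is moved more than 20 mm or tipped (distance of low_block from where it was at the start of the episode above 0.02 m or angle between low_block's own z axis and vertical above 0.5 rad).
It fails at once if the bonnet is moved more than 20 mm or tipped (distance of bonnet from where it was at the start of the episode above 0.02 m or angle between bonnet's own z axis and vertical above 0.5 rad).
It also fails if it takes over 29 s, if anything falls off the work surface, if the arm or the gripper's body presses on something with over 40 N, if the wrist force passes 120 N, or if a joint passes its speed limit or range.

### The arm

A 6-joint arm with a two-finger parallel gripper is mounted at the origin on the work surface. World frame = base frame: x ahead of the robot, y to its left, z up, the work surface at z = 0. Lengths are in m, angles in rad, forces in N, time in s.
With the tool pointing down it reaches from about 0.3 to 0.775 m from the base axis. Payload 14.6 kg.
Tool frame: the origin (TCP) lies at the very end of the fingers, on their centre line; the grasp point (between the pads) lies 19 mm behind it; y points along the fingers, x is the direction in which the jaws open and shut, and the axes are right-handed (so a half turn about y gives the same grasp; the last joint's range is limited). The gripper opens to 94 mm and grips with 3 to 60 N. Pads are 16 mm wide; open, the fingers measure 119 mm over their backs; the gripper's body (75 mm by 177 mm) begins 78 mm behind the grasp point.
Start: joints at [-1.413, 0.3, 1.521, -0, 1.321, -0.067], TCP at [0.123, -0.536, 0.205] pointing down, gripper open.
Joint ranges: [-3.03, 3.03], [-0.79, 2.21], [0.23, 2.52], [-1.04, 4.18], [0, 3.07], [-2.55, 2.55]. Speed limits (rad/s): [2.22, 2.22, 2.57, 3.14, 3.14, 3.14].

### API

Orientations are given as [roll, pitch, yaw] about the fixed x, y, z axes, in that order (R = Rz(yaw) Ry(pitch) Rx(roll)).
In Python, from station import get_obs, cams, hand_in gives the robot as it stands. The module is installed in compiled form; this text tells all that it offers.
- The arm moves only by the tool step_arm, never from a script. Its argument "plan" is a list of rows, each an object with "grip": the closure, from -1 (fully open) to 1 (shut), so that 0 is half open; "slide": the shift along the tool's x, y, z in m, a list of three; "spin": the turn about the tool's y in degrees. A call has 1 to 20 rows; each row shifts and turns the commanded pose from where the row before left it, along the tool's axes as they then stand; what a row does not reach is not made up. A row lasts 1/12 s, in which the tool goes at most 41.7 mm and 7.16 degrees, less where a joint would pass 70% of its speed; a pose out of reach is approached as far as the arm can. A call is refused whole if a number of a shift passes 0.0417 or a number of a turn 7.16, either way. A call with a gripper value outside its range is refused whole. The fingers move at their own pace and stop on an object; "force" is the grip in N (left out, the last holds). Time passes only in rows, so rows that do not move let the fingers close. It gives the time, the measured TCP pose, the force and the opening at its end, in the units of the state.
- get_obs(): the state, without advancing time (a new reading comes with each control period).
- cams.camera(name): name is "side" or "top"; returns the picture (400x640x3 uint8, blue, green, red); there is no depth.
- cams.calibration(name): a dict with "K" (3x3 intrinsics, pixels), "k1" (the pictures are not rectified: a ray, as slopes to the right and down, at radius r is drawn at 1 + k1 r^2 times it, then the intrinsics apply), "T" (4x4, takes a point from camera to world coordinates). Camera axes: x right, y up, looking along -z (the intrinsics and any distortion apply to the point x, -y, -z); pixel columns grow to the right and rows downward; lengths in m; the calibration is good to about 2 mm. A picture is of the moment at which its call begins. calibration takes no time and is no camera call.
- hand_in(): hands the job in, once; it reports no verdict.
The state is a dict: "time_s": time; "qpos": joint angles; "joint_vel": joint speeds; "tau": joint torques, N m; "ee_pos": TCP position; "eef_rot": TCP orientation; "force": force on the tool from outside, world axes, zero at the start; "moment": the same for the moment, N m; "grip_width": finger opening in m.
Only numpy, scipy, OpenCV 4.12 (cv2) and the standard library are available. Lean on these libraries where they do the work, as an engineer would, in place of code of your own. Each camera call takes 0.05 s, during which the arm holds its last target.

## Working session

There is one attempt and no reset: what is moved stays moved. The work goes in short steps, Python scripts to look and compute and a tool call to move; the robot and the scene stay as the last step left them, time stands still between calls to the robot, and variables do not carry over. Pictures are saved under pics/ and viewed, and the job is handed in when it is done.

Besides the shell and the picture viewer there is one more tool, called after ">>>" as name(argument=value, ...) on one line, values as JSON. step_arm: Moves the arm, as the interface text tells. Its arguments: {"type":"object","properties":{"plan":{"type":"array","items":{"type":"object","properties":{"grip":{"type":"number"},"slide":{"type":"array","items":{"type":"number"}},"spin":{"type":"number"}}}},"force":{"type":"number"}},"required":["plan"]}

```bash
mkdir -p pics
python3 - <<'E'
from station import get_obs,cams
import cv2,numpy as np
for n in("side","top"):
    im=cams.camera(n);cv2.imwrite(f"pics/{n}0.png",im)
    c=cams.calibration(n);print(n,np.round(c["K"],1).tolist(),c["k1"],np.round(c["T"],4).tolist())
o=get_obs();print({k:np.round(v,3).tolist() for k,v in o.items()})
E
```

```text
side [[475.8, 0.0, 313.1], [0.0, 475.8, 202.8], [0.0, 0.0, 1.0]] -0.08685274422492768 [[-0.817, 0.3757, -0.4375, 0.1898], [-0.5762, -0.5022, 0.6448, 0.4753], [0.0225, 0.7789, 0.6268, 0.5105], [0.0, 0.0, 0.0, 1.0]]
top [[395.0, 0.0, 317.3], [0.0, 395.0, 197.0], [0.0, 0.0, 1.0]] -0.07270331618994295 [[0.0278, 0.9855, -0.1672, 0.3665], [-0.9989, 0.0211, -0.0417, 0.0386], [-0.0376, 0.1682, 0.985, 0.736], [0.0, 0.0, 0.0, 1.0]]
{'time_s': 0.1, 'qpos': [-1.413, 0.3, 1.522, 0.0, 1.321, -0.067], 'joint_vel': [0.0, -0.0, -0.001, -0.0, -0.002, 0.0], 'tau': [0.002, -53.264, -35.328, 0.071, 0.023, -0.0], 'ee_pos': [0.123, -0.536, 0.205], 'eef_rot': [-1.571, 0.001, -1.346], 'force': [-0.181, 0.373, -0.507], 'moment': [0.02, -0.028, -0.008], 'grip_width': 0.094}
```

```bash
ls pics
```

```text
side0.png
top0.png
```

View pics/side0.png

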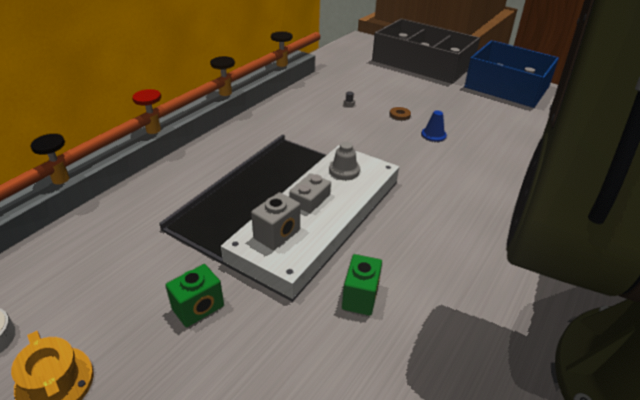

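View pics/top0.png

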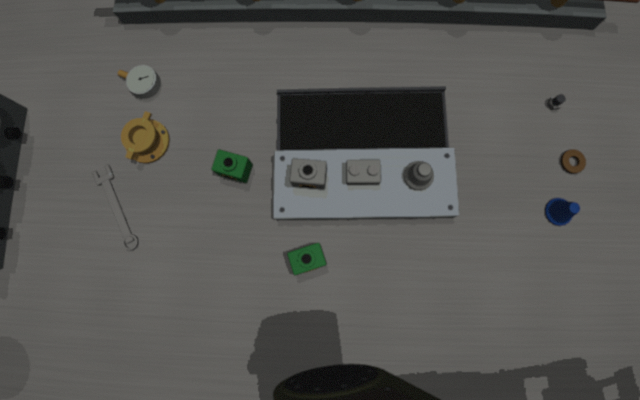

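The side view shows the grey casting at about (276,220) with its port facing the robot, then the low block (311,190) and the bonnet (345,162). The top view shows them at (308,173), (363,171) and (420,174). There are two green look-alikes, and the step front edge lies at row ~150. Next I'll zoom in to measure.

```bash
cat > h.py <<'E'
import cv2,numpy as np
from station import get_obs,cams
def ray(n,uv):
    c=cams.calibration(n);K=np.array(c["K"]);T=np.array(c["T"]);k=c["k1"]
    p=cv2.undistortPoints(np.array([[uv]],float),K,np.array([k,0,0,0,0.]))[0,0]
    d=T[:3,:3]@np.array([p[0],-p[1],-1.]);return T[:3,3],d/np.linalg.norm(d)
def onz(n,uv,z):
    o,d=ray(n,uv);return o+d*(z-o[2])/d[2]
def tri(us,ut):
    A=np.zeros((3,3));b=np.zeros(3);R=[]
    for n,u in(("side",us),("top",ut)):
        o,d=ray(n,u);P=np.eye(3)-np.outer(d,d);A+=P;b+=P@o;R.append((o,P))
    x=np.linalg.solve(A,b);return x,[np.linalg.norm(P@(x-o)) for o,P in R]
def px(n,X):
    c=cams.calibration(n);K=np.array(c["K"]);T=np.array(c["T"])
    p=T[:3,:3].T@(np.array(X)-T[:3,3]);s=np.array([p[0],-p[1]])/-p[2];s=s*(1+c["k1"]*(s@s));return K[:2,:2]@s+K[:2,2]
E
python3 - <<'E'
import cv2
a=cv2.imread('pics/top0.png')[80:230,260:470];cv2.imwrite('pics/topz.png',cv2.resize(a,(798,570),interpolation=cv2.INTER_CUBIC))
a=cv2.imread('pics/side0.png')[130:310,150:410];cv2.imwrite('pics/sidez.png',cv2.resize(a,(780,540),interpolation=cv2.INTER_CUBIC))
E
```

```text
(no output)
```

View pics/topz.png

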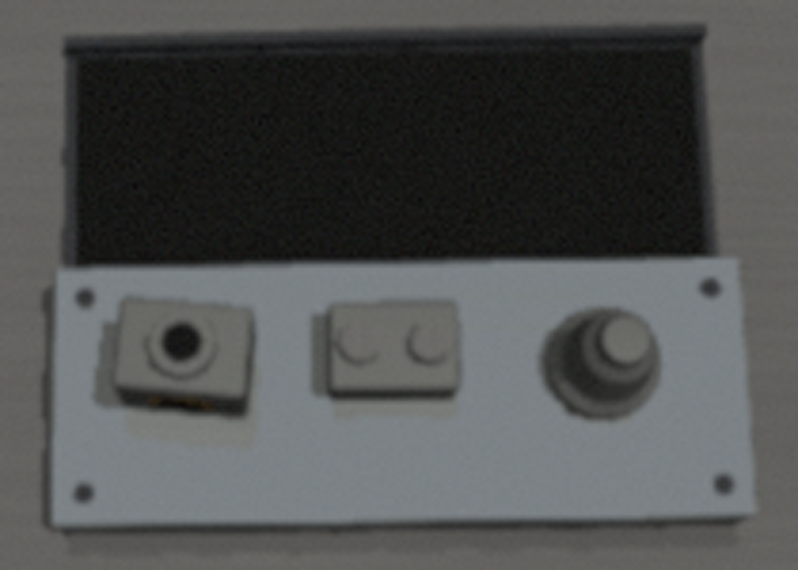

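View pics/sidez.png

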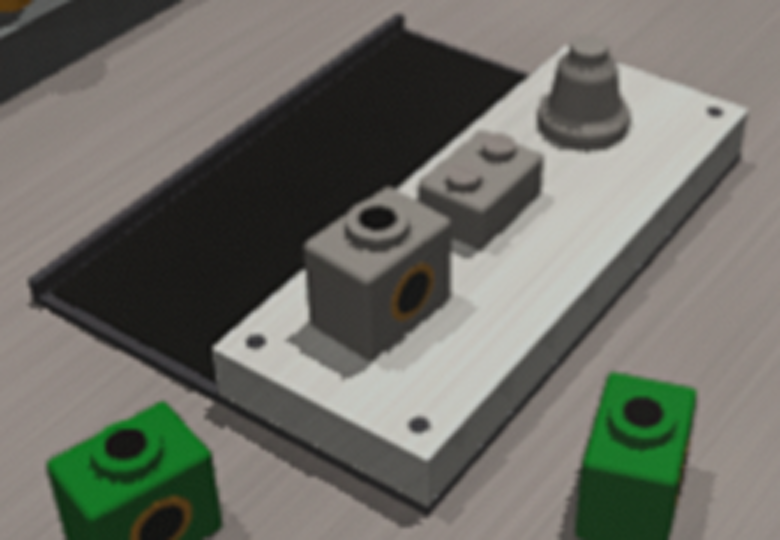

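Run:
```python
from h import *
t=lambda x,y:(260+(x+.5)/3.8-.5,80+(y+.5)/3.8-.5)
s=lambda x,y:(150+(x+.5)/3-.5,130+(y+.5)/3-.5)
P={}
for n,a,b in [("stepFL",(213,348),(57,268)),("stepBL",(427,459),(53,527)),("stepBR",(747,108),(753,514)),
 ("boss",(378,218),(181,342)),("cBL",(375,277),(116,388)),("cBR",(450,222),(246,402)),("cFL",(306,245),(122,298)),
 ("lowBL",(481,211),(330,392)),("hole1",(256,341),(85,298)),("hole2",(419,425),(84,493)),("hole3",(714,112),(724,484))]:
    x,e=tri(s(*a),t(*b));P[n]=x;print(n,np.round(x*1000,1),np.round(np.array(e)*1000,1))
for n,q in [("FL",(57,268)),("FR",(738,260)),("BR",(753,514)),("BL",(53,527))]: print(n,np.round(onz("top",t(*q),.038)*1000,1))
for n,q in [("cFL",(122,298)),("cFR",(252,310)),("cBR",(246,402)),("cBL",(116,388))]: print(n,np.round(onz("top",t(*q),.090)*1000,1))
for n,q in [("lFL",(332,302)),("lFR",(458,302)),("lBR",(458,390)),("lBL",(330,390))]: print(n,np.round(onz("top",t(*q),.066)*1000,1))
print("boss top plane",np.round(onz("top",t(181,342),.097)*1000,1),np.round(onz("side",s(378,218),.097)*1000,1))
for n,q in [("cbase B L",(374,357)),("FL",(312,322)),("BR",(449,294))]: print("side",n,np.round(onz("side",s(*q),.038)*1000,1))
```

```text
stepFL [569.5 148.4  38.9] [1.2 1.2]
stepBL [444.2 144.6  40.9] [0.2 0.2]
stepBR [ 456.9 -180.9   42.5] [0.8 0.8]
boss [519.4  83.   99.6] [0.9 0.9]
cBL [499.2 111.1  94.1] [1.2 1.2]
cBR [496.9  55.   89.5] [0.8 0.8]
cFL [540.6 110.2  91.4] [1.4 1.4]
lowBL [506.1  17.3  67.9] [0.3 0.3]
hole1 [554.5 134.   40.9] [0.8 0.8]
hole2 [460.1 130.5  40.3] [0.9 0.9]
hole3 [ 471.3 -168.2   40.5] [0.4 0.4]
FL [570.9 149.2  38. ]
FR [ 581.  -178.9   38. ]
BR [ 458.2 -182.    38. ]
BL [444.7 145.2  38. ]
cFL [542.2 111.1  90. ]
cFR [537.7  53.   90. ]
cBR [496.   54.6  90. ]
cBL [501.2 112.1  90. ]
lFL [548.5  16.9  66. ]
lFR [549.7 -40.9  66. ]
lBR [508.4 -40.9  66. ]
lBL [507.2  17.2  66. ]
boss top plane [520.8  83.6  97. ] [520.6  80.3  97. ]
side cbase B L [504.  106.6  38. ]
side FL [543.2 105.7  38. ]
side BR [502.1  49.8  38. ]
```

Step frame: edge middle ≈ (576,-15) mm, yaw ≈ +1.8°, top measured 39–42 mm high (text 38; within calibration error). Casting centre ≈ (520,82) mm, which is 52 mm behind the edge, with its top at ~91 mm and yaw ≈ -4.5°. I'll push low with two partly closed fingers, with the tool aligned to the step.

>>> step_arm(plan=[{"grip":0.5,"slide":[0,0,0],"spin":5.55},{"grip":0.5,"slide":[0,0,0],"spin":5.55},{"grip":0.5,"slide":[-0.0303,0,0.0185],"spin":0},{"grip":0.5,"slide":[-0.0303,0,0.0185],"spin":0},{"grip":0.5,"slide":[-0.0303,0,0.0185],"spin":0},{"grip":0.5,"slide":[-0.0303,0,0.0185],"spin":0},{"grip":0.5,"slide":[-0.0303,0,0.0185],"spin":0},{"grip":0.5,"slide":[-0.0303,0,0.0185],"spin":0},{"grip":0.5,"slide":[-0.0303,0,0.0185],"spin":0},{"grip":0.5,"slide":[-0.0303,0,0.0185],"spin":0},{"grip":0.5,"slide":[-0.0303,0,0.0185],"spin":0},{"grip":0.5,"slide":[-0.0303,0,0.0185],"spin":0},{"grip":0.5,"slide":[-0.0303,0,0.0185],"spin":0},{"grip":0.5,"slide":[-0.0303,0,0.0185],"spin":0},{"grip":0.5,"slide":[-0.0303,0,0.0185],"spin":0},{"grip":0.5,"slide":[-0.0303,0,0.0185],"spin":0},{"grip":0.5,"slide":[-0.0303,0,0.0185],"spin":0},{"grip":0.5,"slide":[-0.0303,0,0.0185],"spin":0},{"grip":0.5,"slide":[-0.0303,0,0.0185],"spin":0},{"grip":0.5,"slide":[-0.0303,0,0.0185],"spin":0}], force=20)

```text
time_s: 1.77
ee_pos: [0.4389, 0.0212, 0.2053]
eef_rot: [-1.571, -0.0, -1.539]
force: [-0.2, -0.9, 0.2]
grip_width: 0.0233
```

>>> step_arm(plan=[{"grip":0.5,"slide":[-0.029,0,0.0185],"spin":0},{"grip":0.5,"slide":[-0.029,0,0.0185],"spin":0},{"grip":0.5,"slide":[0,0.035,0],"spin":0},{"grip":0.5,"slide":[0,0.035,0],"spin":0},{"grip":0.5,"slide":[0,0.035,0],"spin":0},{"grip":0.5,"slide":[0,0.035,0],"spin":0},{"grip":0.5,"slide":[0,0,0],"spin":0}])

```text
time_s: 2.35
ee_pos: [0.4702, 0.0782, 0.0598]
eef_rot: [-1.581, -0.001, -1.54]
force: [-0.1, -0.1, -0.9]
grip_width: 0.0238
```

```bash
cat > snap.py <<'E'
import sys
from h import *
k=sys.argv[1]
a=cams.camera("top")[80:230,240:450];b=cams.camera("side")[100:280,130:390]
cv2.imwrite(f"pics/{k}.png",np.vstack([cv2.resize(a,(420,300),interpolation=cv2.INTER_CUBIC),cv2.resize(b,(420,291),interpolation=cv2.INTER_CUBIC)]))
o=get_obs();print(o["time_s"],np.round(o["ee_pos"],4),np.round(o["eef_rot"],3),np.round(o["force"],1))
E
python3 snap.py p1
```

```text
2.45 [0.4735 0.0784 0.0657] [-1.573 -0.    -1.54 ] [ 0.2 -0.5  0.6]
```

View pics/p1.png

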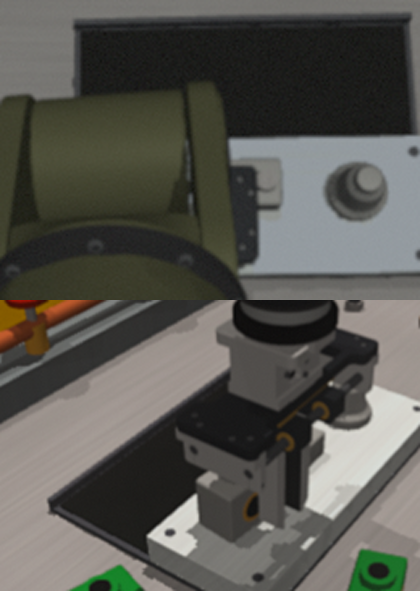

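The side view shows the gripper behind the casting and the fingers near (270..300, 500) in the mosaic. I'll zoom in to check clearance.

```bash
cat > side.py <<'E'
import sys
from h import *
b=cams.camera("side")
o=get_obs();print(o["time_s"],np.round(o["ee_pos"],4),np.round(o["eef_rot"],3),np.round(o["force"],1))
x0,y0,s=210,150,5
z=cv2.resize(b[y0:y0+110,x0:x0+150],None,fx=s,fy=s,interpolation=cv2.INTER_CUBIC)
if len(sys.argv)>2:
  p=np.array(o["ee_pos"])
  for q in(p,p+[0,.012,0],p-[0,.012,0],p-[0,0,p[2]-.038]):
    u=(px("side",q)-[x0,y0])*s;cv2.circle(z,tuple(int(v) for v in u),4,(0,0,255),-1)
cv2.imwrite(f"pics/{sys.argv[1]}.png",z)
E
python3 side.py s1 m
```

```text
2.5 [0.4744 0.0785 0.067 ] [-1.57  0.   -1.54] [-0.1 -0.4  0.4]
```

View pics/s1.png

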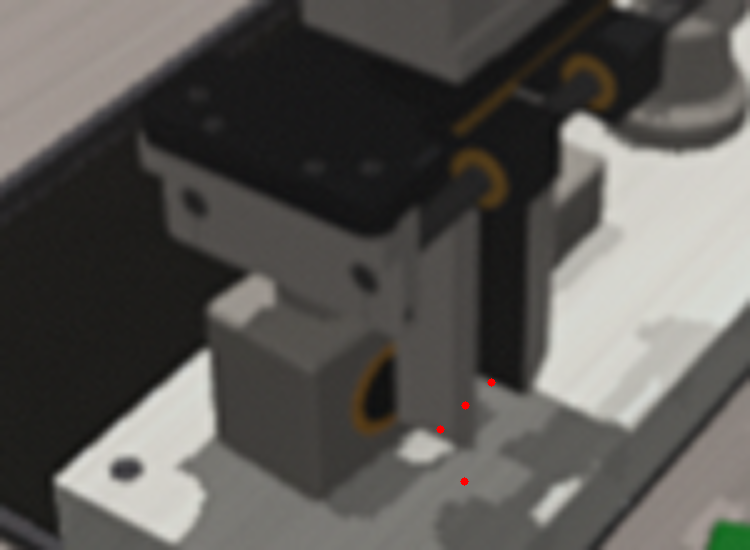

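Run:
```python
from h import *
for q in [(175,235),(385,320),(150,130),(370,235),(400,430),(475,445)]:
    o,d=ray("side",(210+q[0]/5,150+q[1]/5))
    for y in(.09,.103,.115): print(q,np.round((o+d*(y-o[1])/d[1])*1000,0))
```

```text
(175, 235) [569.  90.  90.]
(175, 235) [556. 103. 104.]
(175, 235) [545. 115. 117.]
(385, 320) [493.  90.  96.]
(385, 320) [483. 103. 110.]
(385, 320) [474. 115. 123.]
(150, 130) [575.  90. 124.]
(150, 130) [562. 103. 137.]
(150, 130) [550. 115. 149.]
(370, 235) [498.  90. 123.]
(370, 235) [488. 103. 136.]
(370, 235) [478. 115. 148.]
(400, 430) [489.  90.  58.]
(400, 430) [479. 103.  74.]
(400, 430) [469. 115.  88.]
(475, 445) [463.  90.  67.]
(475, 445) [454. 103.  82.]
(475, 445) [445. 115.  96.]
```

>>> step_arm(plan=[{"grip":0.5,"slide":[-0.002,0.011,0],"spin":0},{"grip":0.5,"slide":[0,0.011,0],"spin":0},{"grip":0.5,"slide":[0,0,0],"spin":0},{"grip":0.5,"slide":[0,0,0],"spin":0},{"grip":0.5,"slide":[0,0,0],"spin":0}])

```text
time_s: 2.92
ee_pos: [0.4738, 0.0805, 0.0438]
eef_rot: [-1.57, 0.0, -1.54]
force: [0.4, 0.6, 0.6]
grip_width: 0.0239
```

```bash
python3 side.py s2 m
```

```text
2.9667 [0.4739 0.0805 0.0439] [-1.57  0.   -1.54] [-0.6  0.3  0.7]
```

View pics/s2.png

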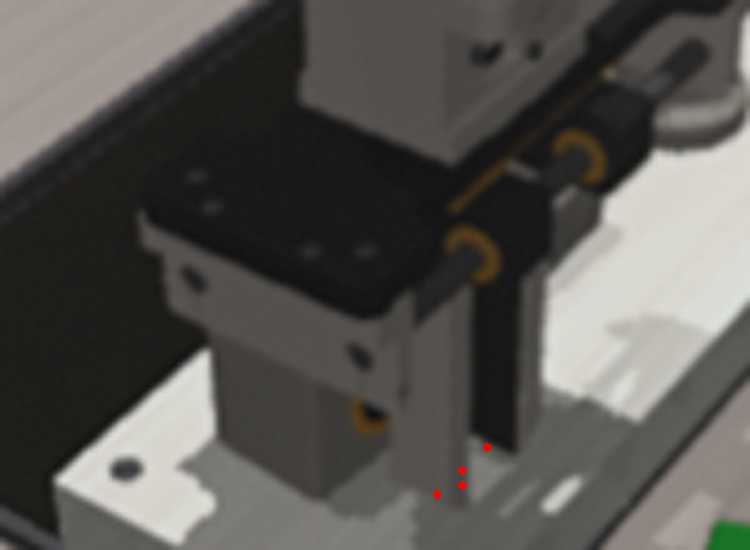

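>>> step_arm(plan=[{"grip":0.5,"slide":[0,0,0.002],"spin":0},{"grip":0.5,"slide":[0,0,0.002],"spin":0},{"grip":0.5,"slide":[0,0,0.002],"spin":0},{"grip":0.5,"slide":[0,0,0.002],"spin":0},{"grip":0.5,"slide":[0,0,0.002],"spin":0},{"grip":0.5,"slide":[0,0,0.002],"spin":0},{"grip":0.5,"slide":[0,0,0.002],"spin":0},{"grip":0.5,"slide":[0,0,0.002],"spin":0},{"grip":0.5,"slide":[0,0,0.002],"spin":0},{"grip":0.5,"slide":[0,0,0.002],"spin":0},{"grip":0.5,"slide":[0,0,0.002],"spin":0},{"grip":0.5,"slide":[0,0,0.002],"spin":0},{"grip":0.5,"slide":[0,0,0.002],"spin":0},{"grip":0.5,"slide":[0,0,0.002],"spin":0},{"grip":0.5,"slide":[0,0,0.002],"spin":0},{"grip":0.5,"slide":[0,0,0.002],"spin":0},{"grip":0.5,"slide":[0,0,0.002],"spin":0},{"grip":0.5,"slide":[0,0,0.002],"spin":0},{"grip":0.5,"slide":[0,0,0.002],"spin":0},{"grip":0.5,"slide":[0,0,0.002],"spin":0}])

```text
time_s: 4.63
ee_pos: [0.5138, 0.0817, 0.0434]
eef_rot: [-1.571, 0.0, -1.54]
force: [-2.1, 1.2, -1.5]
grip_width: 0.0233
```

```bash
python3 side.py s3
```

```text
4.6833 [0.5141 0.0817 0.0435] [-1.57  0.   -1.54] [-1.5  0.2 -1.4]
```

View pics/s3.png

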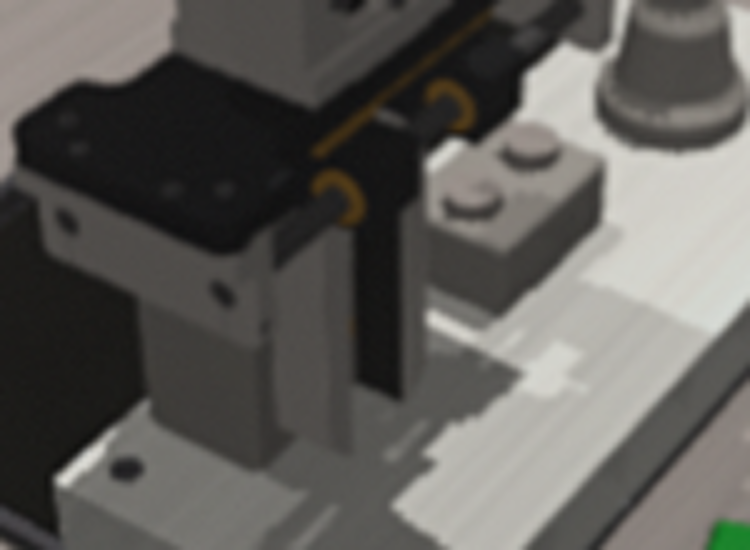

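The casting is sliding flat against the fingers (back-left base corner at ~(262,468)). I'll continue more slowly.

>>> step_arm(plan=[{"grip":0.5,"slide":[0,0,0.0015],"spin":0},{"grip":0.5,"slide":[0,0,0.0015],"spin":0},{"grip":0.5,"slide":[0,0,0.0015],"spin":0},{"grip":0.5,"slide":[0,0,0.0015],"spin":0},{"grip":0.5,"slide":[0,0,0.0015],"spin":0},{"grip":0.5,"slide":[0,0,0.0015],"spin":0},{"grip":0.5,"slide":[0,0,0.0015],"spin":0},{"grip":0.5,"slide":[0,0,0.0015],"spin":0},{"grip":0.5,"slide":[0,0,0.0015],"spin":0},{"grip":0.5,"slide":[0,0,0.0015],"spin":0},{"grip":0.5,"slide":[0,0,0.0015],"spin":0},{"grip":0.5,"slide":[0,0,0.0015],"spin":0},{"grip":0.5,"slide":[0,0,0.0015],"spin":0},{"grip":0.5,"slide":[0,0,0.0015],"spin":0},{"grip":0.5,"slide":[0,0,0.0015],"spin":0},{"grip":0.5,"slide":[0,0,0.0015],"spin":0}])

```text
time_s: 6.02
ee_pos: [0.5377, 0.0825, 0.0435]
eef_rot: [-1.571, 0.0, -1.54]
force: [-5.3, -0.0, 1.8]
grip_width: 0.0234
```

```bash
sed -i 's/x0,y0,s=210/x0,y0,s=180/' side.py; python3 side.py s4
```

```text
6.0667 [0.538  0.0824 0.0435] [-1.571  0.    -1.54 ] [-2.   0.1  0. ]
```

View pics/s4.png

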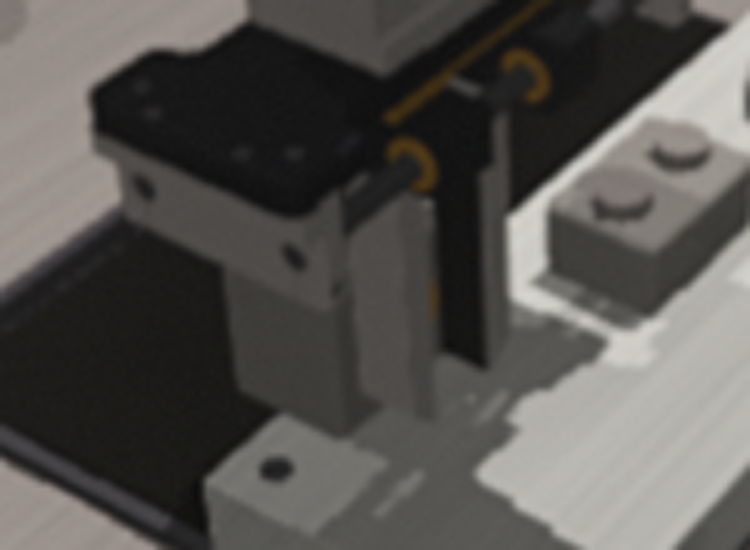

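>>> step_arm(plan=[{"grip":0.5,"slide":[0,0,0.001],"spin":0},{"grip":0.5,"slide":[0,0,0.001],"spin":0},{"grip":0.5,"slide":[0,0,0.001],"spin":0},{"grip":0.5,"slide":[0,0,0.001],"spin":0},{"grip":0.5,"slide":[0,0,0.001],"spin":0},{"grip":0.5,"slide":[0,0,0.001],"spin":0},{"grip":0.5,"slide":[0,0,0],"spin":0}])

```text
time_s: 6.65
ee_pos: [0.5438, 0.0826, 0.0435]
eef_rot: [-1.57, 0.0, -1.54]
force: [-4.0, 0.1, 1.8]
grip_width: 0.0234
```

```bash
python3 side.py s5
```

```text
6.7 [0.5438 0.0826 0.0435] [-1.57  0.   -1.54] [-2.8 -0.1  1.7]
```

View pics/s5.png

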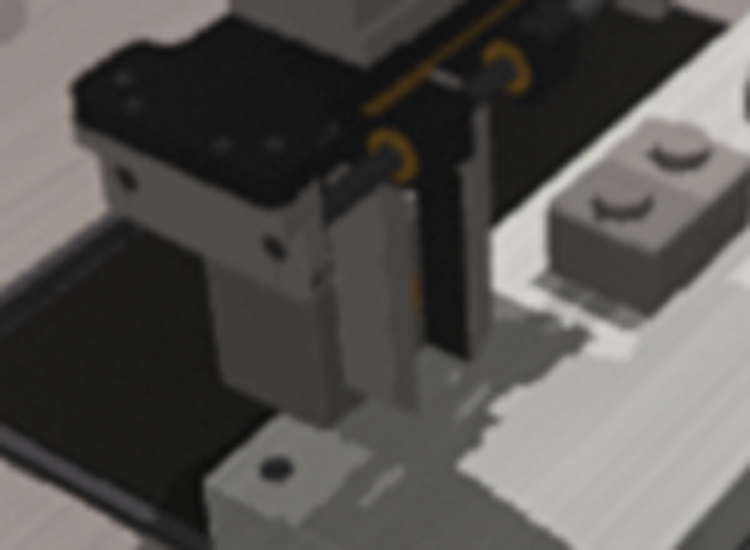

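>>> step_arm(plan=[{"grip":0.5,"slide":[0,0,0.001],"spin":0},{"grip":0.5,"slide":[0,0,0.001],"spin":0},{"grip":0.5,"slide":[0,0,0.001],"spin":0},{"grip":0.5,"slide":[0,0,0.001],"spin":0},{"grip":0.5,"slide":[0,0,0],"spin":0},{"grip":0.5,"slide":[0,0,0],"spin":0}])

```text
time_s: 7.2
ee_pos: [0.5481, 0.0827, 0.0435]
eef_rot: [-1.57, 0.0, -1.54]
force: [0.8, 1.2, 0.1]
grip_width: 0.0235
```

```bash
python3 side.py s6
```

```text
7.25 [0.548  0.0827 0.0435] [-1.57  0.   -1.54] [0.7 0.5 0.3]
```

View pics/s6.png

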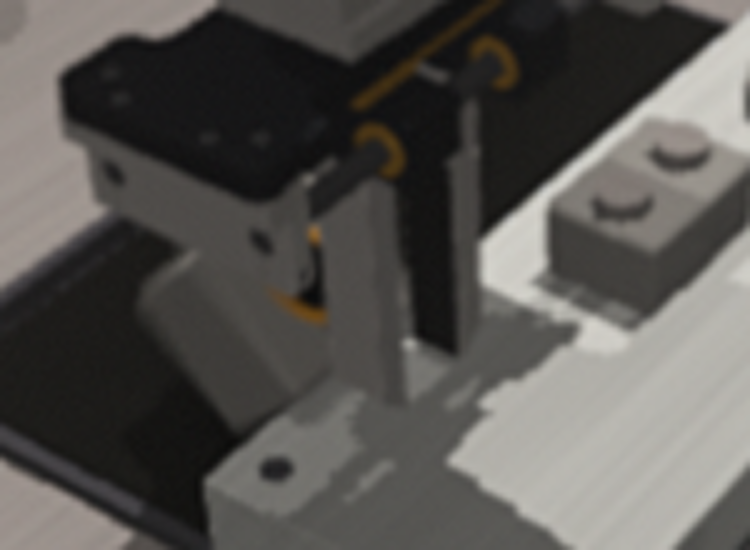

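It is tipping by itself. I'll hold to let it roll.

>>> step_arm(plan=[{"grip":0.5,"slide":[0,0,0],"spin":0},{"grip":0.5,"slide":[0,0,0],"spin":0},{"grip":0.5,"slide":[0,0,0],"spin":0},{"grip":0.5,"slide":[0,0,0],"spin":0},{"grip":0.5,"slide":[0,0,0],"spin":0},{"grip":0.5,"slide":[0,0,0],"spin":0}])

```text
time_s: 7.75
ee_pos: [0.5476, 0.0828, 0.0435]
eef_rot: [-1.571, 0.0, -1.54]
force: [0.2, -0.5, -0.5]
grip_width: 0.0237
```

```bash
python3 side.py s7
```

```text
7.8 [0.5476 0.0827 0.0435] [-1.571 -0.    -1.54 ] [-0.  -0.2 -0.4]
```

View pics/s7.png

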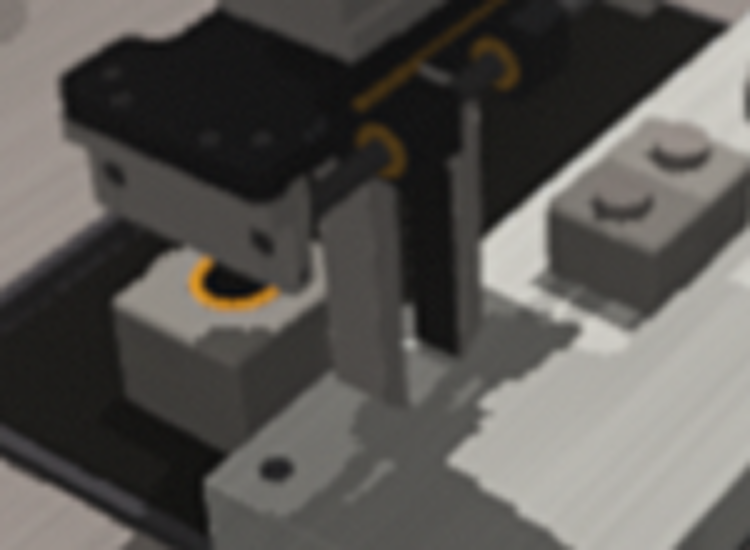

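The casting has landed with the port up. I'll retreat along -x, go up, then clear the view.

>>> step_arm(plan=[{"grip":0.5,"slide":[0,0,-0.01],"spin":0},{"grip":0.5,"slide":[0,0,-0.02],"spin":0},{"grip":0.5,"slide":[0,-0.03,-0.01],"spin":0},{"grip":0.5,"slide":[0,-0.04,0],"spin":0},{"grip":0.5,"slide":[0,-0.04,0],"spin":0},{"grip":0.5,"slide":[0,-0.04,0],"spin":0},{"grip":0.5,"slide":[0.03,0,-0.02],"spin":0},{"grip":0.5,"slide":[0.035,0,-0.02],"spin":0},{"grip":0.5,"slide":[0.035,0,-0.02],"spin":0},{"grip":0.5,"slide":[0.035,0,-0.02],"spin":0},{"grip":0.5,"slide":[0.035,0,-0.02],"spin":0},{"grip":0.5,"slide":[0.035,0,0],"spin":0},{"grip":0.5,"slide":[0.035,0,0],"spin":0},{"grip":0.5,"slide":[0.035,0,0],"spin":0},{"grip":0.5,"slide":[0.035,0,0],"spin":0},{"grip":0.5,"slide":[0.035,0,0],"spin":0},{"grip":0.5,"slide":[0.035,0,0],"spin":0},{"grip":0.5,"slide":[0,0,0],"spin":0},{"grip":0.5,"slide":[0,0,0],"spin":0}])

```text
time_s: 9.38
ee_pos: [0.419, -0.3024, 0.1929]
eef_rot: [-1.571, 0.001, -1.542]
force: [0.9, 0.6, 0.2]
grip_width: 0.0237
```

```bash
python3 side.py s8
python3 - <<'E'
from h import *
a=cams.camera("top");cv2.imwrite("pics/top8.png",cv2.resize(a[80:230,260:470],(798,570),interpolation=cv2.INTER_CUBIC))
E
```

```text
9.4333 [ 0.4192 -0.3013  0.1931] [-1.571e+00  1.000e-03 -1.541e+00] [ 0.  -0.1  0.6]
```

View pics/s8.png

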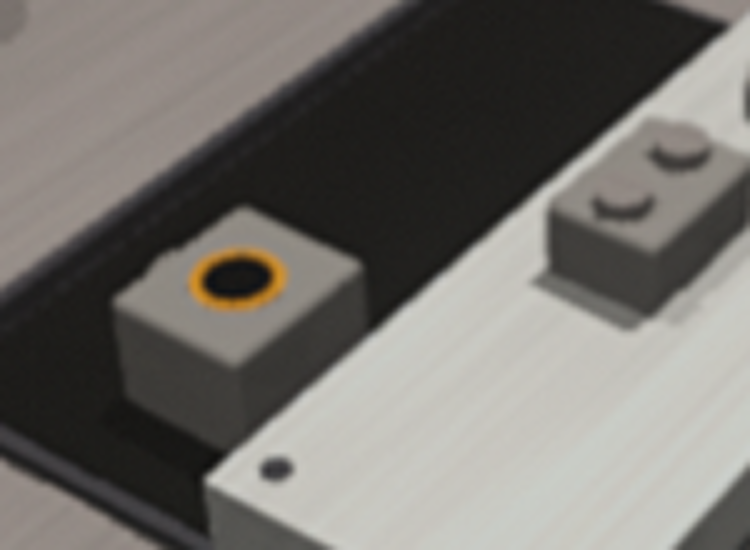

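View pics/top8.png

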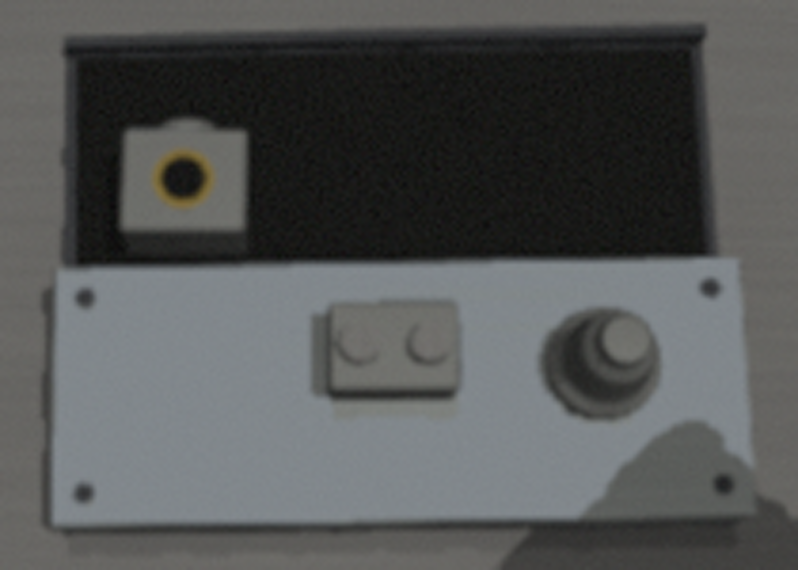

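Run:
```python
from h import *
t=lambda x,y:(260+(x+.5)/3.8-.5,80+(y+.5)/3.8-.5)
s=lambda x,y:(180+(x+.5)/5-.5,150+(y+.5)/5-.5)
E=np.array([.576,-.015,.038]);c,sn=np.cos(.0314),np.sin(.0314)
for n,a,b in [("port",(238,279),(183,179)),("nearL",(237,366),(121,232)),("nearR",(363,267),(247,232)),("farR",(246,206),(247,130))]:
    x,e=tri(s(*a),t(*b));d=x-E;print(n,np.round(1000*np.array([c*d[0]+sn*d[1],-sn*d[0]+c*d[1],d[2]]),1),np.round(np.array(e)*1000,1))
import station;station.hand_in()
```

```text
port [ 38.2 101.9  14.8] [0.6 0.6]
nearL [ 12.6 131.5  13.8] [0.6 0.6]
nearR [13.2 71.9 10.9] [0.1 0.1]
farR [62.9 70.9 12.7] [1. 1.]
the job is handed in; nothing more can be done
```

I pushed the grey casting low and slowly over the step edge with two partly closed fingers. It tipped by itself, rolled a quarter turn, and now lies on the rubber pad with its brass-ringed port up. I then backed the arm well clear and handed in at about 9.5 s.

**Final position (two views):** the port centre is 38 mm in front of the edge and about 102 mm along it. The upper face is about 13 mm above the edge height, where 12 mm is expected. That puts the casting centre about 8 mm below the edge, and the task asks for 9 ± 10 mm.

**Level:** the three measured corners of the upper face agree within 3 mm, so it is flat to within measurement error.

**Other parts:** in the top view the low block and bonnet show no visible movement. The two green look-alikes were not touched, although my last pictures were cropped and did not show them.

**Disagreements:** heights measured on the step and parts came out 1–4 mm above the values in the text. I put this down mostly to the camera calibration, which is good to about 2 mm. No check failed.

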